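Draw the sampling tray under the spout and release a sample

TASK

Hook a fingertip behind the yellow lip of the sampling tray and gently draw the tray out along its rails until the white sample jar standing in it is centred under the steel spout. Leave the tray there, then press the green button fully down with a fingertip to release the sample, and let it go. The jar only rides along: do not touch or lift it, do not press the red button, and leave the spout, the ring, the bottle and the wrench where they are.

Things in the scene. Friction and masses are not known exactly. Their poses are not given: they have to be found in the camera images.
- station: fixed blue bed 466 x 150 mm with two guide rails (tops 30 mm above the bench). Origin on the bench under the lip's inner face, tray fully in; x runs along the rails to the block, z up; the tray draws out along -x. Bed: x -140 to 326 mm. White rear block: x 276 to 326, 42 mm high, with a post 34 mm wide, 159 mm high. Steel beam 18 mm wide over the tray's centre line: x 100 to 296, 137 to 159 mm up.
- tray: steel tray 112 mm wide, 265 mm long; starts fully in, draws out up to 150 mm along the station's -x against light friction (about 2.5 N, no spring) and stays where it is left. Axes as the station; origin moves with it, on bench height under the lip's inner face. Floor's top 19 mm above the bench. Tray and jar weigh about 0.7 kg.
- lip_top (a point): middle of the top edge of the inner (rear) face of the yellow lip at the tray's front end, 50 mm above the bench. The lip is an upright plate 8 mm thick, 112 mm wide, 31 mm above the tray floor. Axes as the tray: -x is the way out, +x goes to the tray floor behind the lip, bare for 185 mm up to the jar's orange holder (side walls 6 mm high).
- jar_mouth (a point): centre of the open mouth of the white sample jar, 60 mm diameter, 60 mm high, 79 mm above the bench; a loose jar that stands in a low orange holder in the tray with about 3 mm play, 225 mm behind the lip's inner face.
- spout (a point): centre of the lower end of the steel spout, 22 mm diameter, 97 mm above the bench, hanging from a black carriage (36 x 44 mm, 131 to 165 mm up) clamped on the beam over the tray's centre line, 55 to 105 mm further out (station -x) than the jar at the start. It stays where it is; the jar has to come under it.
- green_button_top (a point): centre of the top of the green push button, 30 mm diameter, travel 6 mm downwards, fully down at about 5 N, springs back. It and the red button, 90 mm apart, stand on a fixed grey panel 90 x 170 mm, 40 mm high.
- green_button (a joint): travel of the green button in m: 0 released, 0.006 fully down
- red_button_top (a point): centre of the top of the red push button, of the same kind; not to be pressed
- red_button (a joint): travel of the red button in m: 0 released, 0.006 fully down
- dosing_ring: loose aluminium ring, 104 mm outside and 52 mm inside diameter, 18 mm high, lying on the bench; origin at the centre of its underside. Leave alone.
- capsule_bottle_center (a point): loose amber bottle, 46 mm diameter, 78 mm high, upright beside the station; point on its axis half-way up. Leave alone.
- wrench: loose steel wrench 150 mm long, lying beside the station; origin at its middle underneath. Leave alone.
There are look-alikes about, which are no part of the job. There is more than one size of the part that bears green_button_top; the job needs the middle-sized. What is shaped like the part that bears jar_mouth but blue is not meant.

How it is judged (in metres and radians):
On the way, in this order (a step that is already met when the one before it is completed fails the run):
1. a fingertip draws the tray out (contact force between the fingers and tray above 0.5 N and distance of tray from where it was at the start of the episode above 0.02 m), for 0.05 s.
2. the jar is under the spout and the tray is let go (horizontal distance between jar_mouth and spout below 0.012 m and contact force between the fingers and tray below 0.1 N and linear speed of tray below 0.01 m/s), for 0.2 s.
3. the green button is pressed fully down (value of joint green_button above 0.0045 m and horizontal distance between jar_mouth and spout below 0.012 m), for 0.05 s.
At the end, for the whole second after the job is handed in: the jar stands upright in the tray with its mouth's centre within 12 mm (level distance) of the spout's axis, the tray at rest, both buttons up (horizontal distance between jar_mouth and spout below 0.012 m and angle between jar_mouth's own z axis and vertical below 0.1 rad and height (world z) of jar_mouth between 0.072 and 0.086 m and linear speed of tray below 0.005 m/s and value of joint each of green_button, red_button below 0.002 m); the robot touches nothing.
It fails at once if the jar is touched by the robot, lifted or tipped (contact force between any of the arm, the fingers and jar above 0.3 N or height (world z) of jar_mouth above 0.091 m or angle between jar_mouth's own z axis and vertical above 0.25 rad).
It fails at once if the tray is handled roughly (over 25 N) (contact force between the fingers and tray above 25 N).
It fails at once if the green button is pressed with the jar not under the spout (value of joint green_button above 0.003 m and horizontal distance between jar_mouth and spout above 0.014 m).
It fails at once if the red button is pressed (value of joint red_button above 0.003 m).
It fails at once if the spout is displaced by 8 mm, or the ring, bottle or wrench by 15 mm (distance of spout from where it was at the start of the episode above 0.008 m or distance of any of dosing_ring, capsule_bottle_center, wrench from where it was at the start of the episode above 0.015 m).
It also fails if it takes over 48 s, if anything falls off the work surface, if the arm or the gripper's body presses on something with over 40 N, if the wrist force passes 120 N, or if a joint passes its speed limit or range.

ROBOT

A 6-joint arm with a two-finger parallel gripper is mounted at the origin on the work surface. World frame = base frame: x ahead of the robot, y to its left, z up, the work surface at z = 0. Lengths are in mm, angles in rad, forces in N, time in s.
With the tool pointing down it reaches from about 400 to 925 mm from the base axis. Payload 12.5 kg.
Tool frame: the origin (TCP) lies at the very end of the fingers, on their centre line; the grasp point (between the pads) lies 19 mm behind it; z points along the fingers, y is the direction in which the jaws open and shut (so a half turn about z gives the same grasp; the last joint's range is limited). The gripper opens to 95 mm and grips with 3 to 60 N. Pads are 20 mm wide; open, the fingers measure 119 mm over their backs; the gripper's body (75 mm by 180 mm) begins 59 mm behind the grasp point.
Start: joints at [-1.219, 0.491, 1.559, -0, 1.092, -0.106], TCP at [276.26, -560.652, 185.961] pointing down, gripper open.
Joint ranges: [-3.1, 3.1], [-0.84, 2.19], [0.05, 2.79], [-1.13, 4.28], [0.06, 2.93], [-2.69, 2.69]. Speed limits (rad/s): [2.22, 2.22, 2.79, 3.14, 3.14, 3.14].

INTERFACE

Orientations are given as [roll, pitch, yaw] about the fixed x, y, z axes, in that order (R = Rz(yaw) Ry(pitch) Rx(roll)).
In Python, from cell import env gives the robot as it stands. The module is installed in compiled form; this text tells all that it offers.
- The arm moves only by the tool arm_command, never from a script. Its argument "deltas" is a list that holds one entry, the list of rows, each a list of 5 numbers: the closure, from 0 (fully open) to 1 (shut), then the shift along the world's x, y, z as a fraction of full scale, then the turn about the world's z as a fraction of full scale. In form: [[[grip, dx, dy, dz, twist], ...]]. A call has 1 to 12 rows; each row shifts and turns the pose as measured when the row begins; what a row does not reach is not made up. Full scale, the value 1, is 100 mm for a shift and pi/4 rad for a turn. A row lasts 1/12 s, in which the tool goes at most 41.7 mm and 7.16 degrees, less where a joint would pass 70% of its speed; a pose out of reach is approached as far as the arm can. A call with a number of a shift or a turn outside -1 to 1 is refused whole. A call with a gripper value outside its range is refused whole. The fingers move at their own pace and stop on an object; the grip force is fixed at half the most. Time passes only in rows, so rows that do not move let the fingers close. It gives the time, the measured TCP pose, the force and the opening at its end, in the units of the state.
- env.state(): the state, without advancing time (a new reading comes with each control period).
- env.read_camera(name): name is "scene" or "top" or "wrist"; returns a dict with "frame" (400x640x3 uint8, red, green, blue), "fx", "fy", "cx", "cy" (pixels), "R" (3x3) and "t" (3): a world point X has camera coordinates R X + t; the wrist camera has in their place "tool_from_camera" (4x4, takes a point from camera to tool coordinates, whose origin is the TCP and whose axes are the flange's). Camera axes: x right, y down, z forward; pixel columns grow to the right and rows downward; lengths in mm; the calibration is good to about 2 mm. A picture is of the moment at which its call begins: read the wrist's pose just before it. There is no depth.
- env.job_done(): hands the job in, once; it reports no verdict.
The state is a dict: "t": time; "joints": joint angles; "qvel": joint speeds; "tau": joint torques, N m; "eef_pos": TCP position; "tcp_rot": TCP orientation; "ft_force": force on the tool from outside, world axes, zero at the start; "moment": the same for the moment, N m; "opening": opening from 0.0 (shut) to 1.0 (fully open).
Only numpy, scipy, OpenCV 4.12 (cv2) and the standard library are available. Lean on these libraries where they do the work, as an engineer would, in place of code of your own. Each camera call takes 0.05 s, during which the arm holds its last target.

## Working session

There is one attempt and no reset: what is moved stays moved. The work goes in short steps, Python scripts to look and compute and a tool call to move; the robot and the scene stay as the last step left them, time stands still between calls to the robot, and variables do not carry over. Pictures are saved under pics/ and viewed, and the job is handed in when it is done.

Besides the shell and the picture viewer there is one more tool, called after "Request:" as name([rows], argument=value, ...), one row to a line, values as JSON. arm_command: Moves the arm, as the interface text tells. Its arguments: {"type":"object","properties":{"deltas":{"type":"array","items":{"type":"array","items":{"type":"array","items":{"type":"number","minimum":-1,"maximum":1}}}}},"required":["deltas"]}

```bash
mkdir -p pics
cat > h.py <<'E'
import numpy as np, cv2, json, pickle
from cell import env
def snap(n,fn):
    c=env.read_camera(n); cv2.imwrite('pics/'+fn,c['frame'][:,:,::-1]); pickle.dump(c,open('pics/'+fn+'.pkl','wb')); return c
def ray(c,u,v,z):
    R=np.array(c['R']);t=np.array(c['t']).ravel()
    o=-R.T@t; d=R.T@np.array([(u-c['cx'])/c['fx'],(v-c['cy'])/c['fy'],1]); s=(z-o[2])/d[2]; return o+s*d
def proj(c,X):
    p=np.array(c['R'])@np.array(X,float)+np.array(c['t']).ravel(); return c['fx']*p[0]/p[2]+c['cx'],c['fy']*p[1]/p[2]+c['cy']
def load(fn): return pickle.load(open('pics/'+fn+'.pkl','rb'))
def crop(fn,x0,y0,x1,y1,s,out):
    i=cv2.imread('pics/'+fn)[y0:y1,x0:x1]; cv2.imwrite('pics/'+out,cv2.resize(i,None,fx=s,fy=s,interpolation=cv2.INTER_CUBIC))
E
python3 - <<'E'
from h import *
for n in ('scene','top'):
    c=snap(n,n+'0.png'); print(n,c['fx'],c['cx'],c['cy'],-np.array(c['R']).T@np.array(c['t']).ravel())
print(env.state())
E
```

```text
scene 496.80583918172766 315.15953058714587 213.25223912631063 [1102.31736826 -803.32413499  844.35476091]
top 416.8518628184414 316.96413058798356 198.2853259818509 [ 513.81398356   89.12672671 1335.59578344]
{'t': 0.1, 'joints': array([-1.21856436e+00,  4.91482927e-01,  1.55940691e+00, -2.86514668e-05,
        1.09170533e+00, -1.05634285e-01]), 'qvel': array([-0.00093271, -0.00146566, -0.00256508,  0.00047813,  0.00058301,
       -0.00052232]), 'tau': array([ 2.19434667e-03, -6.13621616e+01, -2.58606076e+01,  6.93634897e-02,
        4.70185268e-02, -3.55144266e-05]), 'eef_pos': array([ 276.17773883, -560.38564336,  185.42402184]), 'tcp_rot': array([-3.14059304e+00, -8.04328227e-05,  4.57879430e-01]), 'ft_force': array([-0.96936659,  1.17427568, -0.03928192]), 'moment': array([-0.03450813, -0.00781483,  0.01570429]), 'opening': 1.0027788479037547}
```

View pics/top0.png

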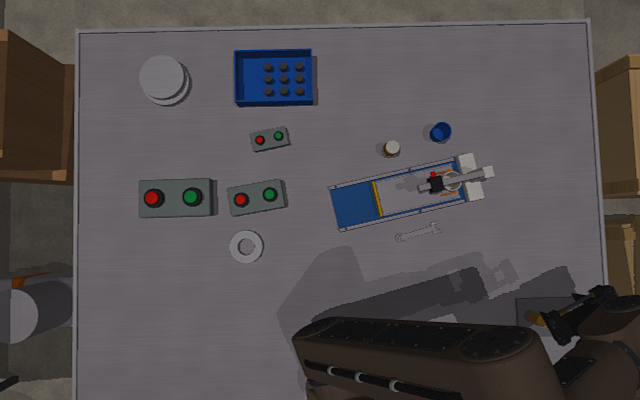

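View pics/scene0.png

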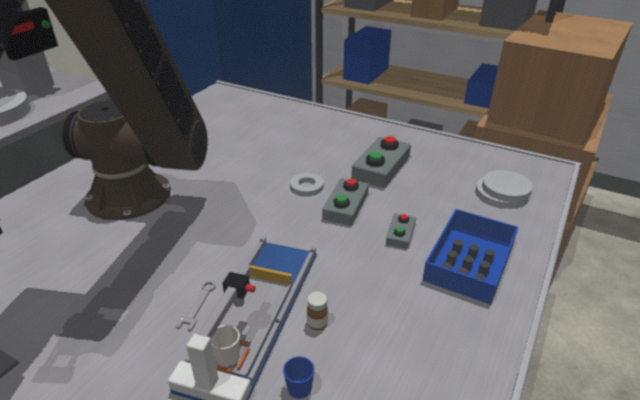

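Three button panels in the top view: large (176,197), middle (257,197) and small (270,138). Green buttons are at (191,197), (269,195) and (278,136). The middle one at (269,195) should fit; I'll check its size. The white jar is at (450,180), and the blue cup at (440,131) is the look-alike.

Run:
```python
from h import *
crop('top0.png',320,140,500,240,4.4,'top0_st.png')
crop('top0.png',130,120,300,270,4.4,'top0_bt.png')
crop('scene0.png',160,230,340,400,4,'sc0_st.png')
c=load('top0.png')
for n,g,r,h in(('L',(191,197),(153,198),60),('M',(269,195),(241,199),45),('S',(278,136),(260,140),30)):
    a,b=ray(c,*g,h),ray(c,*r,h);print(n,a,b,np.linalg.norm(a-b))
```

```text
L [605.81287577 457.31227709  60.        ] [605.74702899 572.90442428  60.        ] 115.59216594614412
M [606.86845732 220.71950805  45.        ] [596.69634078 307.49601815  45.        ] 87.3706739136848
S [794.29618072 190.15683483  30.        ] [782.89161968 247.23807113  30.        ] 58.20937682667949
```

View pics/top0_st.png

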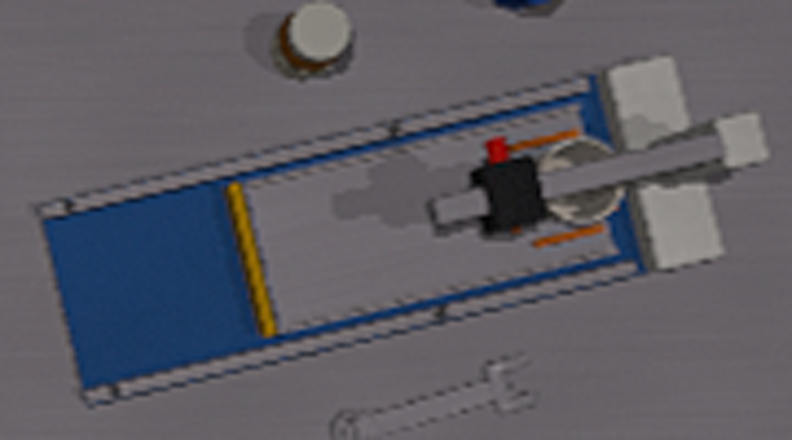

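View pics/top0_bt.png

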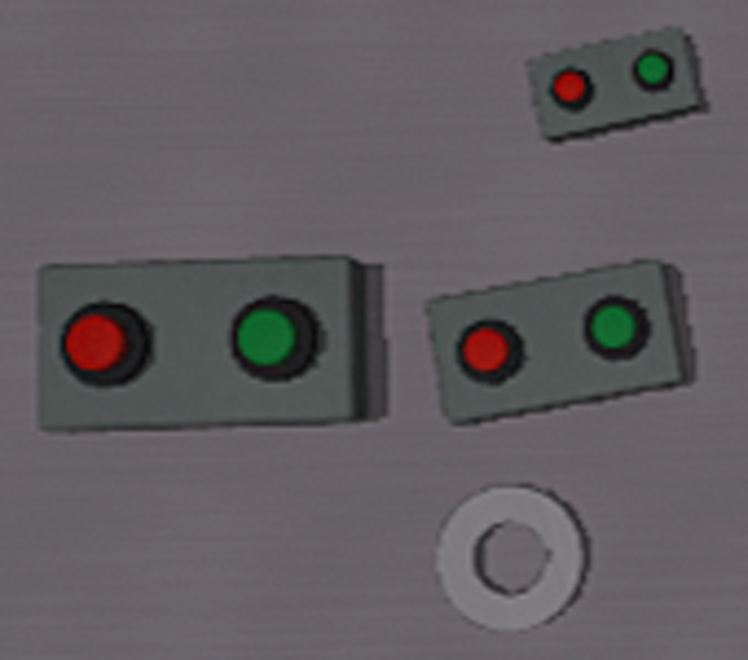

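View pics/sc0_st.png

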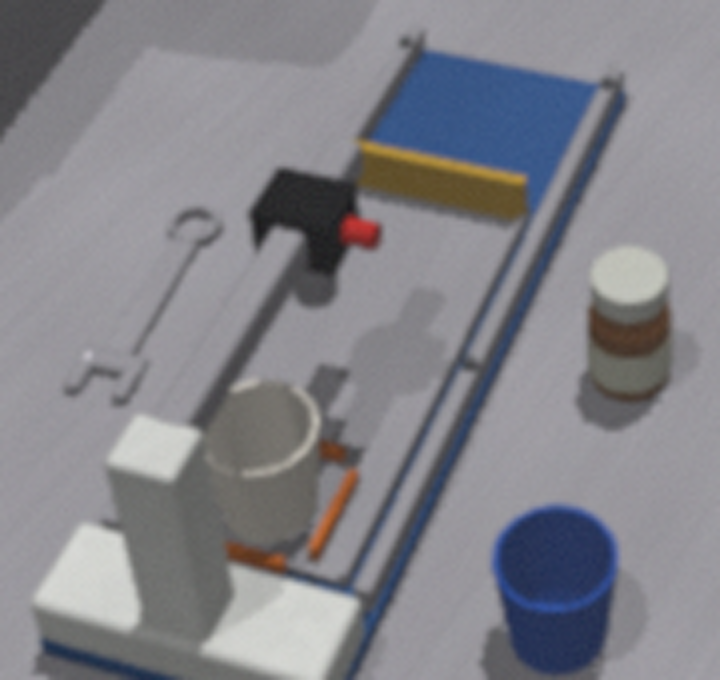

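```bash
cat > fit.py <<'E'
from h import *
from scipy.optimize import least_squares
t=load('top0.png'); s=load('scene0.png')
T=lambda x,y:(320+(x+.5)/4.4-.5,140+(y+.5)/4.4-.5)
S=lambda x,y:(160+(x+.5)/4-.5,230+(y+.5)/4-.5)
obs=[(t,(-140,75,30),T(38,207)),(t,(-140,-75,30),T(88,405)),(t,(276,75,30),T(588,77)),(t,(276,-75,30),T(643,271)),
(t,(0,56,50),T(243,182)),(t,(0,-56,50),T(275,333)),(t,(326,75,42),T(673,57)),(t,(326,-75,42),T(723,252)),
(s,(0,-56,50),S(360,151)),(s,(0,56,50),S(526,188)),(s,(-140,75,30),S(625,88)),(s,(326,-75,42),S(36,603))]
def W(p,X): 
    a=p[2];return np.array([p[0]+X[0]*np.cos(a)-X[1]*np.sin(a),p[1]+X[0]*np.sin(a)+X[1]*np.cos(a),X[2]])
def res(p): return np.concatenate([np.subtract(proj(c,W(p,X)),o) for c,X,o in obs])
if __name__=='__main__':
    f=least_squares(res,[600,-50,-1.3],loss='soft_l1');print(f.x,np.degrees(f.x[2]));print(res(f.x).reshape(-1,2).round(1))
    p=f.x;np.save('p.npy',p)
    print('lip',W(p,(0,0,50)),'jar',W(p,(225,0,79)))
    for d in (120,130,140,150,160,170):
        print(d,[tuple(np.round(np.array(proj(t,W(p,(d+e,g,165))))*1,1)) for e in(-18,18) for g in (-22,22)], 'scene spout',np.round(proj(s,W(p,(d,0,97))),1))
    print('jar px',proj(t,W(p,(225,0,79))),proj(s,W(p,(225,0,79))))
    for g in((613,326),(486,349)):
        u=(130+g[0]/4.4-.5,120+g[1]/4.4-.5);print(ray(t,*u,40),ray(t,*u,55))
    crop('top0.png',415,165,470,205,14,'top0_car.png'); crop('scene0.png',215,265,265,315,14,'sc0_car.png');crop('scene0.png',310,165,380,230,10,'sc0_bt.png')
E
python3 fit.py
```

```text
[ 588.08630404 -116.38275854   -1.36149627] -78.00799002815893
[[-0.2 -0.9]
 [-0.2  0.6]
 [ 2.3 -1.8]
 [ 1.9  0. ]
 [-1.2 -0.4]
 [ 0.3  0.4]
 [-0.4 -1.5]
 [ 0.5  0.4]
 [-2.8 -1.3]
 [ 0.6 -0.9]
 [ 1.6 -5.5]
 [-0.9  0.2]]
lip [ 588.08630404 -116.38275854   50.        ] jar [ 634.8357429  -336.47249016   79.        ]
120 [(np.float64(421.3), np.float64(194.8)), (np.float64(417.4), np.float64(179.7)), (np.float64(433.6), np.float64(191.8)), (np.float64(429.7), np.float64(176.7))] scene spout [246.4 292.1]
130 [(np.float64(424.7), np.float64(194.0)), (np.float64(420.8), np.float64(178.9)), (np.float64(437.0), np.float64(191.0)), (np.float64(433.1), np.float64(175.9))] scene spout [244.5 295.4]
140 [(np.float64(428.1), np.float64(193.1)), (np.float64(424.2), np.float64(178.1)), (np.float64(440.4), np.float64(190.2)), (np.float64(436.5), np.float64(175.1))] scene spout [242.5 298.8]
150 [(np.float64(431.5), np.float64(192.3)), (np.float64(427.6), np.float64(177.2)), (np.float64(443.8), np.float64(189.3)), (np.float64(439.9), np.float64(174.3))] scene spout [240.5 302.2]
160 [(np.float64(434.9), np.float64(191.5)), (np.float64(431.1), np.float64(176.4)), (np.float64(447.2), np.float64(188.5)), (np.float64(443.3), np.float64(173.5))] scene spout [238.5 305.7]
170 [(np.float64(438.4), np.float64(190.7)), (np.float64(434.5), np.float64(175.6)), (np.float64(450.6), np.float64(187.7)), (np.float64(446.7), np.float64(172.7))] scene spout [236.4 309.3]
jar px (np.float64(451.17109675434165), np.float64(180.3236168621915)) (np.float64(225.50723153088677), np.float64(335.90871190263925))
[611.63860498 221.70825333  40.        ] [610.50602232 220.17326617  55.        ]
[597.66751275 311.57426446  40.        ] [596.69668299 308.99883692  55.        ]
```

View pics/top0_car.png

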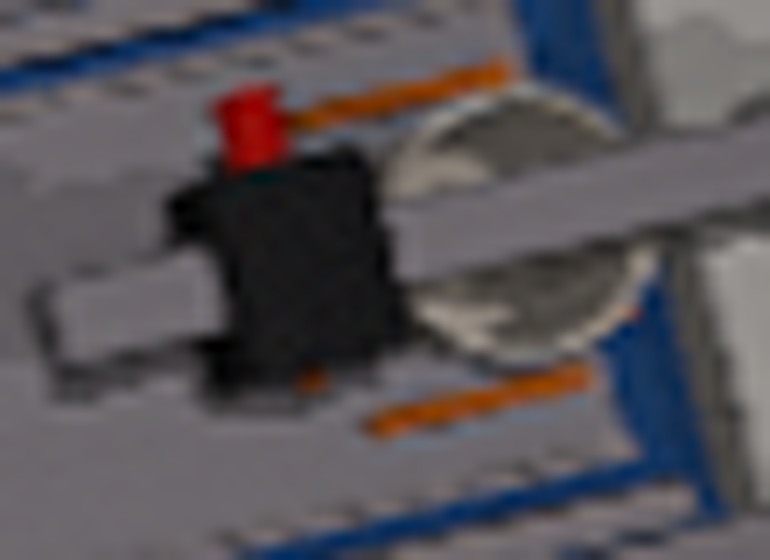

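View pics/sc0_car.png

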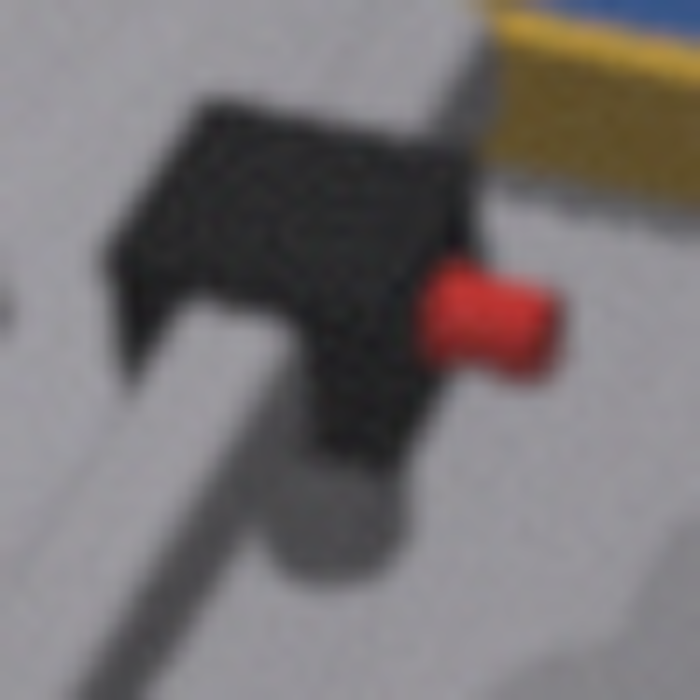

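View pics/sc0_bt.png

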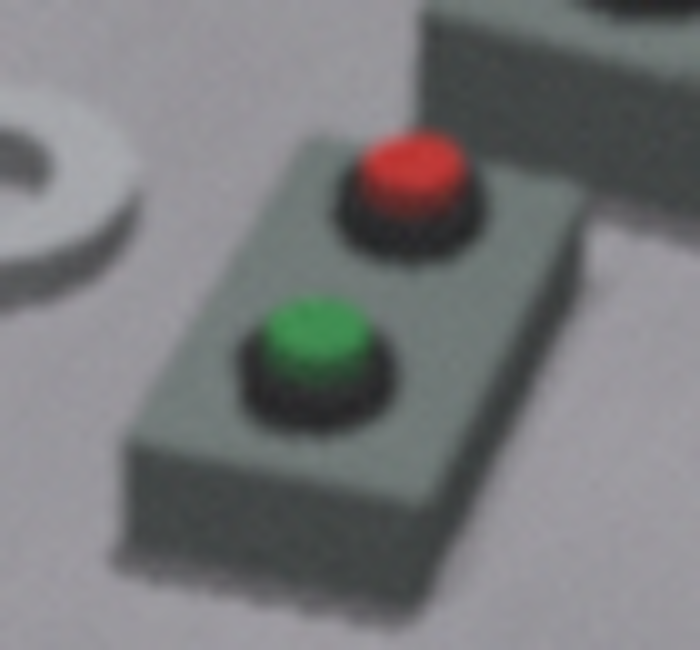

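Run:
```python
import fit; from fit import *
fit.obs=[o for i,o in enumerate(obs) if i not in (2,3,8,10)]
f=least_squares(fit.res,[600,-50,-1.3],loss='soft_l1');p=f.x;print(p,np.degrees(p[2]));print(fit.res(p).reshape(-1,2).round(1))
np.save('p.npy',p);print(W(p,(25,0,50)),W(p,(225,0,79)))
```

```text
[ 587.98728504 -116.68093359   -1.36092216] -77.97509622078074
[[-0.1 -0.9]
 [-0.1  0.6]
 [-1.1 -0.3]
 [ 0.4  0.5]
 [-0.3 -1.6]
 [ 0.6  0.4]
 [ 0.5 -0.9]
 [-1.   0.3]]
[ 593.19570569 -141.13236206   50.        ] [ 634.86307087 -336.74378984   79.        ]
```

Request:
arm_command([
  [[1, 0.15, 0.25, 0, 0.155], [1, 0.2, 0.28, 0, 0.155], [1, 0.2, 0.28, 0, 0.155], [1, 0.2, 0.28, 0, 0.155], [1, 0.2, 0.28, 0, 0.155], [1, 0.2, 0.28, 0, 0.155], [1, 0.2, 0.28, 0, 0.155], [1, 0.2, 0.28, 0, 0.155], [1, 0.2, 0.28, 0, 0.155], [1, 0.2, 0.28, 0, 0.155], [1, 0.2, 0.28, 0, 0.155], [1, 0.2, 0.28, 0, 0.1]],
])

```text
t: 1.1
eef_pos: [513.6, -215.2, 181.3]
tcp_rot: [-3.136, -0.002, 1.913]
ft_force: [0.5, 0.3, -0.2]
opening: 0.215
```

Request:
arm_command([
  [[1, 0.2, 0.2, 0, -0.08], [1, 0.2, 0.2, 0, -0.06], [1, 0.2, 0.15, 0, 0], [1, 0.1, 0.1, 0, 0], [1, 0.0, 0, 0, 0], [1, 0, 0, 0, 0]],
])

```text
t: 1.6
eef_pos: [588.6, -139.2, 179.6]
tcp_rot: [-3.134, -0.005, 1.812]
ft_force: [-1.2, -1.0, -0.8]
opening: 0.008
```

Run:
```python
from h import *
s=env.state();print(s['eef_pos'],s['tcp_rot'],s['joints'])
c=snap('wrist','w1.png');c['pose']=(s['eef_pos'],s['tcp_rot']);pickle.dump(c,open('pics/w1.png.pkl','wb'));print(c['fx'],c['tool_from_camera'])
```

```text
[ 588.63385798 -139.24618675  179.55940912] [-3.1335357  -0.00485955  1.81222914] [-3.41264152e-01  4.72488356e-01  1.61080121e+00 -4.29214074e-04
  1.06770460e+00 -5.82507830e-01]
279.31113901542096 [[-1.07072715e-03 -9.68921643e-01 -2.47365525e-01  6.97714107e+01]
 [ 9.99998395e-01 -6.82109143e-04 -1.65671883e-03 -6.90836963e-03]
 [ 1.43650045e-03 -2.47366902e-01  9.68920818e-01 -1.99706509e+02]
 [ 0.00000000e+00  0.00000000e+00  0.00000000e+00  1.00000000e+00]]
```

View pics/w1.png

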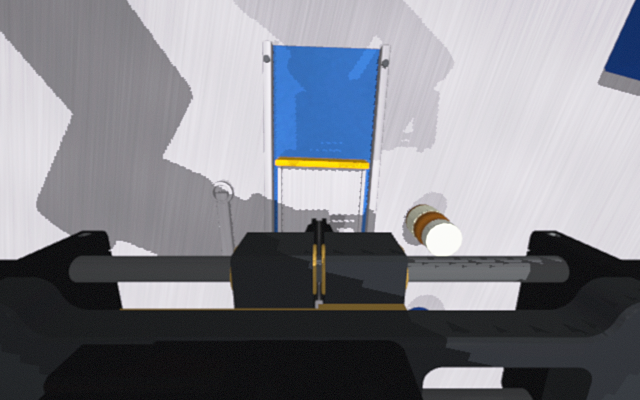

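```bash
cat >> h.py <<'E'
from scipy.spatial.transform import Rotation as Ro
def wcam(c):
    p,r=c['pose'];M=np.array(c['tool_from_camera']);Rt=Ro.from_euler('xyz',r).as_matrix()
    Rc=Rt@M[:3,:3];o=Rt@M[:3,3]+p
    d=dict(c);d['R']=Rc.T;d['t']=-Rc.T@o;return d
def wsnap(fn):
    s=env.state();c=env.read_camera('wrist');c['pose']=(s['eef_pos'],s['tcp_rot']);cv2.imwrite('pics/'+fn,c['frame'][:,:,::-1]);pickle.dump(c,open('pics/'+fn+'.pkl','wb'));return wcam(c)
E
python3 - <<'E'
from h import *
from fit import W
p=np.load('p.npy');c=wcam(load('w1.png'))
crop('w1.png',255,140,395,240,5.5,'w1c.png')
for X in((0,56,50),(0,-56,50),(-8,56,50),(-8,-56,50),(-140,75,30),(-140,-75,30)):
    u=proj(c,W(p,X));print(X,np.round(u,1),((u[0]-255)*5.5,(u[1]-140)*5.5))
print(proj(c,load('w1.png')['pose'][0]))
E
```

```text
(0, 56, 50) [371.2 168.8] (np.float64(639.2746635690698), np.float64(158.25687554889265))
(0, -56, 50) [276.8 165.8] (np.float64(119.780677795045), np.float64(141.76438340243737))
(-8, 56, 50) [371.7 162. ] (np.float64(642.1230761728756), np.float64(121.13756494920584))
(-8, -56, 50) [276.7 159. ] (np.float64(119.56172554134247), np.float64(104.57050299348697))
(-140, 75, 30) [394.4  43.9] (np.float64(766.5619896741575), np.float64(-528.6732140055814))
(-140, -75, 30) [262.   39.8] (np.float64(38.70183316543398), np.float64(-551.1908440289778))
(np.float64(319.12659688749346), np.float64(220.6201100886658))
```

View pics/w1c.png

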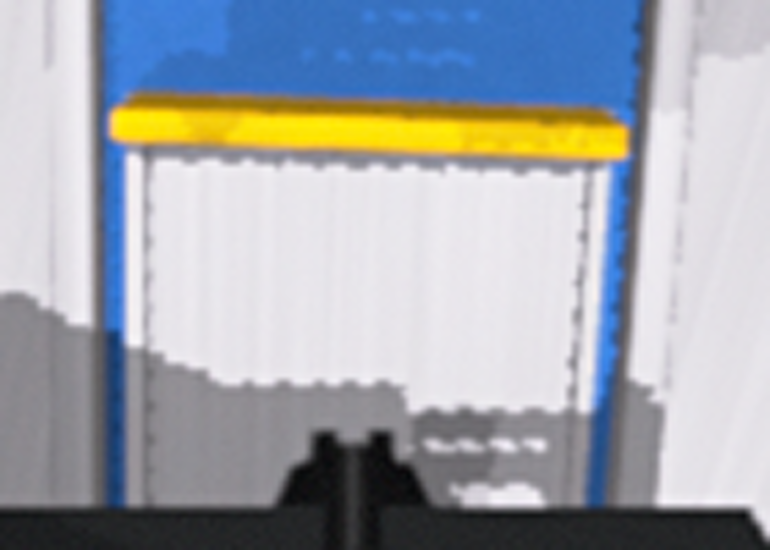

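Request:
arm_command([
  [[1, 0.05, -0.04, -0.2, -0.04], [1, 0, 0, -0.3, 0], [1, 0, 0, -0.3, 0], [1, 0, 0, -0.3, 0], [1, 0, 0, -0.2, 0], [1, 0, 0, 0, 0], [1, 0, 0, 0, 0]],
])

```text
t: 2.23
eef_pos: [589.1, -150.0, 47.2]
tcp_rot: [-3.136, -0.003, 1.772]
ft_force: [0.1, 0.6, 0.7]
opening: 0.006
```

Request:
arm_command([
  [[1, 0.04, 0.04, -0.12, 0], [1, 0.02, 0.01, -0.03, 0], [1, 0, 0, 0, 0]],
])

```text
t: 2.48
eef_pos: [596.3, -146.5, 34.3]
tcp_rot: [-3.139, -0.0, 1.77]
ft_force: [0.1, -0.6, -0.3]
opening: 0.001
```

Run:
```python
from h import *
c=wsnap('w2.png');s=env.state();print(s['eef_pos'],s['tcp_rot'],s['ft_force'])
snap('scene','s2.png');crop('s2.png',160,200,360,350,4,'s2c.png')
```

```text
[ 596.23468862 -146.41905907   34.45305341] [-3.13932398e+00 -4.70439142e-04  1.77043159e+00] [ 0.269208   -0.69287074 -0.19332742]
```

View pics/w2.png

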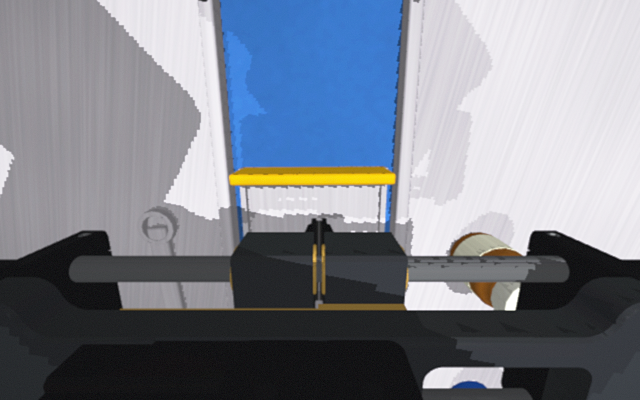

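View pics/s2c.png

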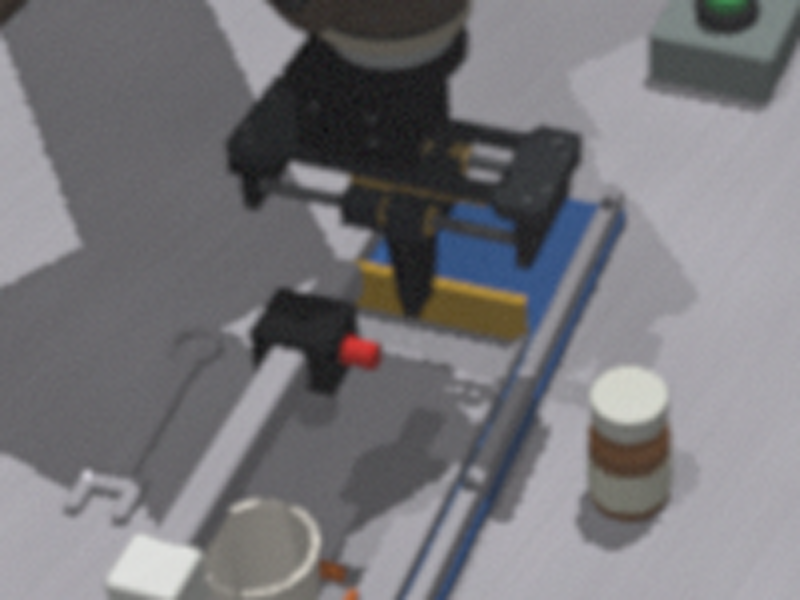

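Request:
arm_command([
  [[1, -0.006, 0.03, 0, 0], [1, -0.006, 0.03, 0, 0], [1, -0.006, 0.03, 0, 0], [1, -0.006, 0.03, 0, 0], [1, -0.006, 0.03, 0, 0], [1, -0.006, 0.03, 0, 0]],
])

```text
t: 3.08
eef_pos: [593.1, -126.9, 36.9]
tcp_rot: [3.141, 0.001, 1.771]
ft_force: [0.2, 0.0, 0.1]
opening: 0.003
```

Request:
arm_command([
  [[1, -0.006, 0.03, -0.02, 0], [1, -0.006, 0.03, -0.01, 0], [1, -0.006, 0.03, -0.01, 0], [1, -0.006, 0.03, 0, 0], [1, -0.006, 0.03, 0, 0]],
])

```text
t: 3.5
eef_pos: [589.7, -109.9, 32.5]
tcp_rot: [3.141, 0.001, 1.771]
ft_force: [-0.0, 0.3, -0.2]
opening: 0.005
```

Run:
```python
from h import *
c=wsnap('w3.png');s=env.state();print(s['eef_pos'],s['tcp_rot'],s['ft_force'])
snap('scene','s3.png');crop('s3.png',160,200,360,350,4,'s3c.png')
```

```text
[ 589.46330404 -109.43403144   32.43436047] [3.14130988e+00 1.05139573e-03 1.77165151e+00] [-0.48177383 -0.34064171 -0.27332212]
```

View pics/w3.png

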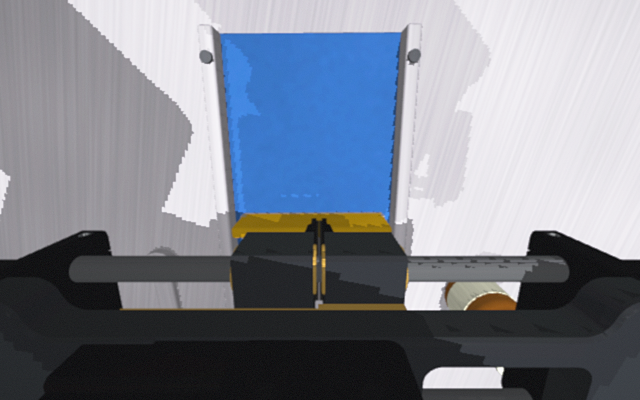

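View pics/s3c.png

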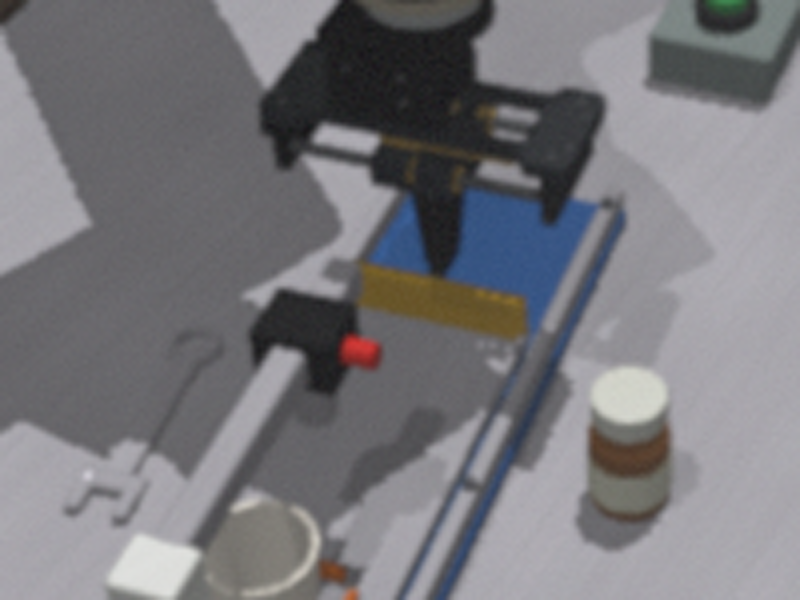

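Run:
```python
from h import *
from fit import W
p=np.load('p.npy');s=load('s3.png');w=wcam(load('w3.png'));w2=load('w2.png')
f=lambda u:np.round((np.array(u)-[160,200])*4)
print('s2 tcp in crop',f(proj(s,w2['pose'][0])),'s3',f(proj(s,load('w3.png')['pose'][0])))
for q in (0,-20):
  for X in((q,0,50),(q-8,0,50),(q,0,19),(q-8,0,19)):print(X,'w3',np.round(proj(w,W(p,X))),'w2',np.round(proj(wcam(w2),W(p,X))),'s',f(proj(s,W(p,X))))
crop('w3.png',220,190,410,260,4.2,'w3c.png');crop('s3.png',240,235,300,290,12,'s3d.png');crop('s2.png',240,235,300,290,12,'s2d.png')
```

```text
s2 tcp in crop [421. 340.] s3 [446. 299.]
(0, 0, 50) w3 [315. 237.] w2 [316. 185.] s [436. 284.]
(-8, 0, 50) w3 [315. 227.] w2 [316. 173.] s [441. 275.]
(0, 0, 19) w3 [315. 222.] w2 [316. 177.] s [439. 322.]
(-8, 0, 19) w3 [315. 213.] w2 [316. 166.] s [444. 313.]
(-20, 0, 50) w3 [315. 210.] w2 [315. 155.] s [448. 261.]
(-28, 0, 50) w3 [314. 199.] w2 [315. 143.] s [453. 252.]
(-20, 0, 19) w3 [315. 198.] w2 [316. 151.] s [451. 300.]
(-28, 0, 19) w3 [315. 189.] w2 [316. 140.] s [456. 291.]
```

View pics/w3c.png

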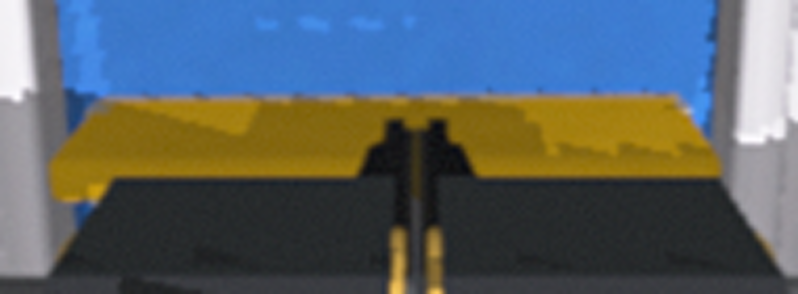

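View pics/s3d.png

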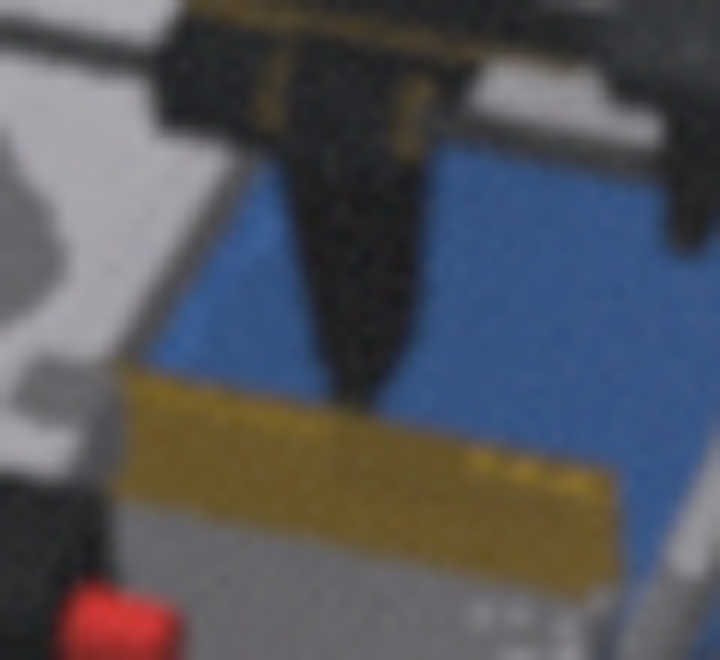

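View pics/s2d.png

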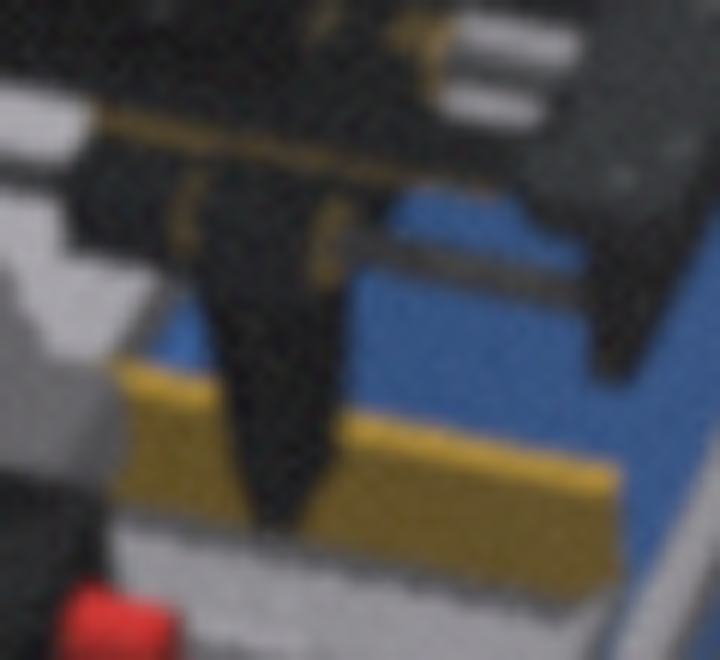

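The fingertip went over the lip. In both scene views it shows about 20 mm higher than the reported TCP (crop (437,275) against a predicted (446,299)), and no force was felt. I'll go back behind the lip and come down lower, checking force and picture.

Request:
arm_command([
  [[1, 0, 0, 0.12, 0], [1, 0, 0, 0.03, 0], [1, 0.03, -0.12, 0, 0], [1, 0.03, -0.12, 0, 0], [1, 0.01, -0.1, 0, 0], [1, 0, 0, -0.1, 0], [1, 0, 0, -0.06, 0], [1, 0, 0, 0, 0], [1, 0, 0, 0, 0]],
])

```text
t: 4.35
eef_pos: [597.5, -149.7, 31.6]
tcp_rot: [3.14, 0.002, 1.769]
ft_force: [-0.3, -0.4, 0.6]
opening: 0.009
```

Run:
```python
from h import *
s=env.state();print(s['eef_pos'],s['tcp_rot'],s['ft_force'])
c=snap('scene','s4.png');print((np.array(proj(c,s['eef_pos']))-[240,235])*12);crop('s4.png',240,235,300,290,12,'s4d.png')
snap('top','t4.png');crop('t4.png',320,140,500,240,4.4,'t4c.png')
```

```text
[ 597.52071167 -149.7124269    31.5863923 ] [3.14019520e+00 1.98510413e-03 1.76947682e+00] [-0.30615435 -0.37479539  0.63607777]
[298.73538127 621.85984767]
```

View pics/s4d.png

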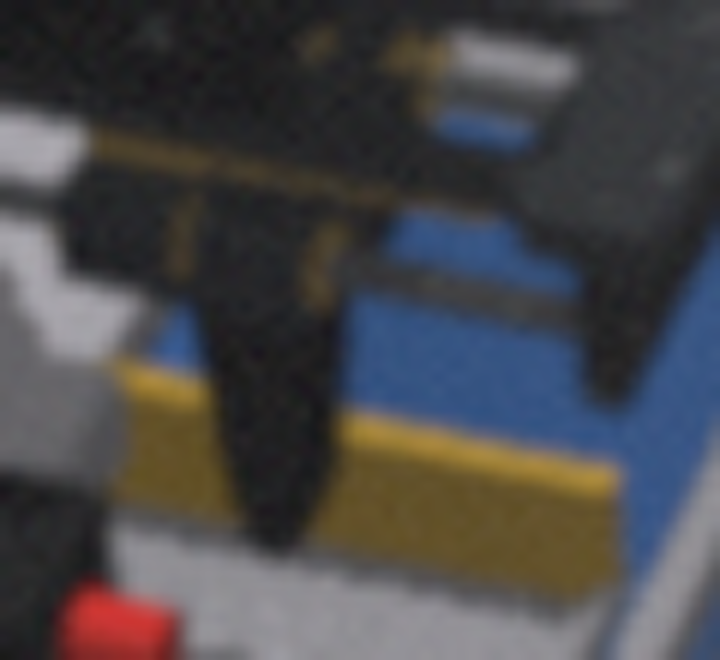

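View pics/t4c.png

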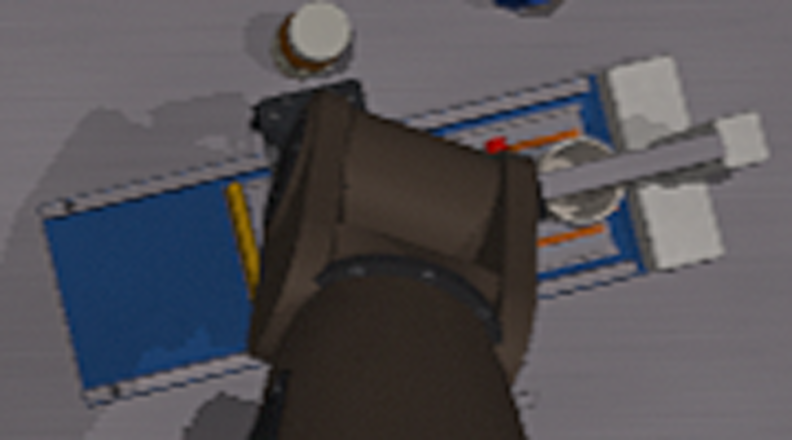

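Request:
arm_command([
  [[1, 0, 0, -0.06, 0], [1, 0, 0, -0.06, 0], [1, 0, 0, -0.03, 0], [1, 0, 0, 0, 0]],
])

```text
t: 4.78
eef_pos: [597.8, -148.5, 15.7]
tcp_rot: [3.14, 0.002, 1.771]
ft_force: [0.0, 0.1, -1.0]
opening: 0.003
```

Run:
```python
from h import *
s=env.state();print(s['eef_pos'],s['tcp_rot'],s['ft_force'])
c=snap('scene','s5.png');print((np.array(proj(c,s['eef_pos']))-[240,235])*12);crop('s5.png',240,235,300,290,12,'s5d.png')
```

```text
[ 597.76374525 -148.48409121   15.72114557] [3.13953115e+00 2.33533004e-03 1.77125107e+00] [ 0.02339683  0.1347667  -1.00867153]
[308.82430607 677.19733377]
```

View pics/s5d.png

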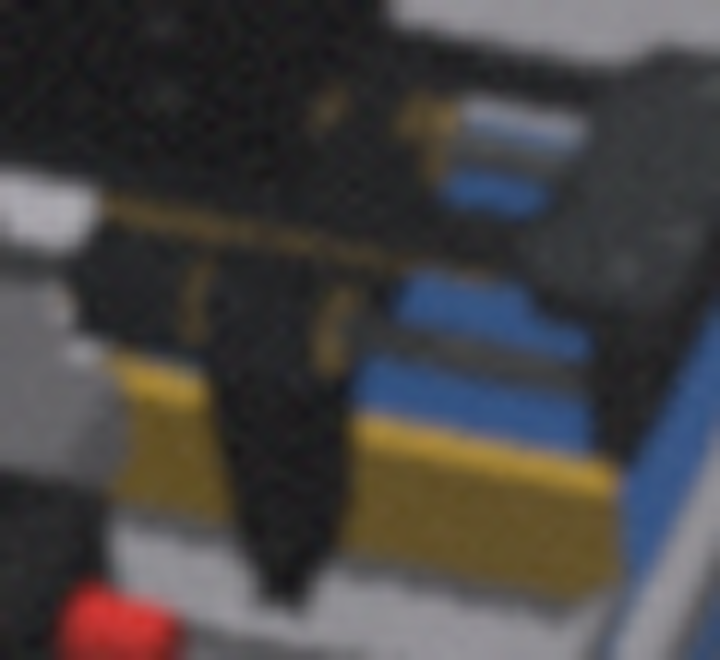

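Request:
arm_command([
  [[1, -0.008, 0.04, -0.03, 0], [1, -0.008, 0.04, -0.01, 0], [1, -0.008, 0.04, 0, 0], [1, -0.008, 0.04, 0, 0], [1, -0.006, 0.03, 0, 0], [1, -0.006, 0.03, 0, 0]],
])

```text
t: 5.33
eef_pos: [593.2, -124.6, 11.8]
tcp_rot: [3.139, 0.003, 1.772]
ft_force: [-0.6, -3.4, -2.8]
opening: 0.005
```

Request:
arm_command([
  [[1, -0.008, 0.04, 0, 0], [1, -0.008, 0.04, 0, 0], [1, -0.008, 0.04, 0, 0], [1, -0.008, 0.04, 0, 0], [1, -0.008, 0.04, 0, 0], [1, -0.008, 0.04, 0, 0], [1, -0.008, 0.04, 0, 0], [1, -0.008, 0.04, 0, 0], [1, -0.008, 0.04, 0, 0], [1, -0.006, 0.03, 0, 0], [1, -0.004, 0.02, 0, 0]],
])

```text
t: 6.25
eef_pos: [583.7, -79.6, 11.8]
tcp_rot: [3.139, 0.004, 1.772]
ft_force: [-0.5, -3.2, -2.1]
opening: 0.006
```

Run:
```python
from h import *
s=env.state();print(s['eef_pos'],s['tcp_rot'],s['ft_force'])
p=np.load('p.npy');e=s['eef_pos'];a=p[2];print('st',(e[0]-p[0])*np.cos(a)+(e[1]-p[1])*np.sin(a),-(e[0]-p[0])*np.sin(a)+(e[1]-p[1])*np.cos(a))
snap('top','t6.png');crop('t6.png',320,140,500,240,4.4,'t6c.png')
c=snap('scene','s6.png');crop('s6.png',160,230,340,400,4,'s6c.png')
```

```text
[583.7458495  -79.58410615  11.82555959] [3.13943789 0.00404063 1.77216325] [-0.51188995 -3.23813621 -2.10703637]
st -37.16646412241419 3.580268964943385
```

View pics/t6c.png

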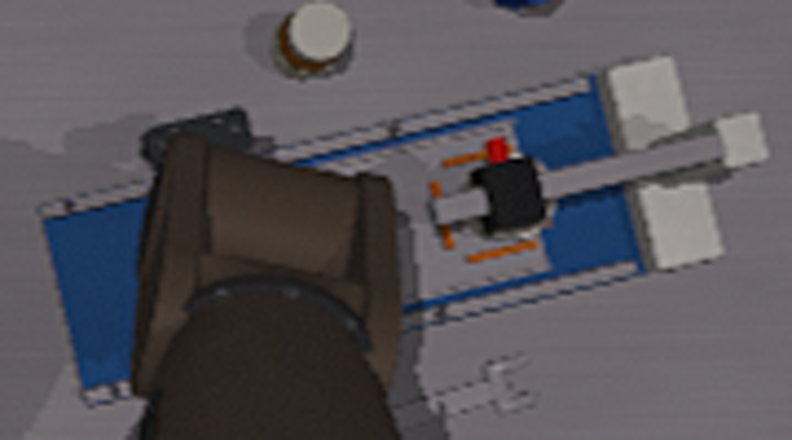

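View pics/s6c.png

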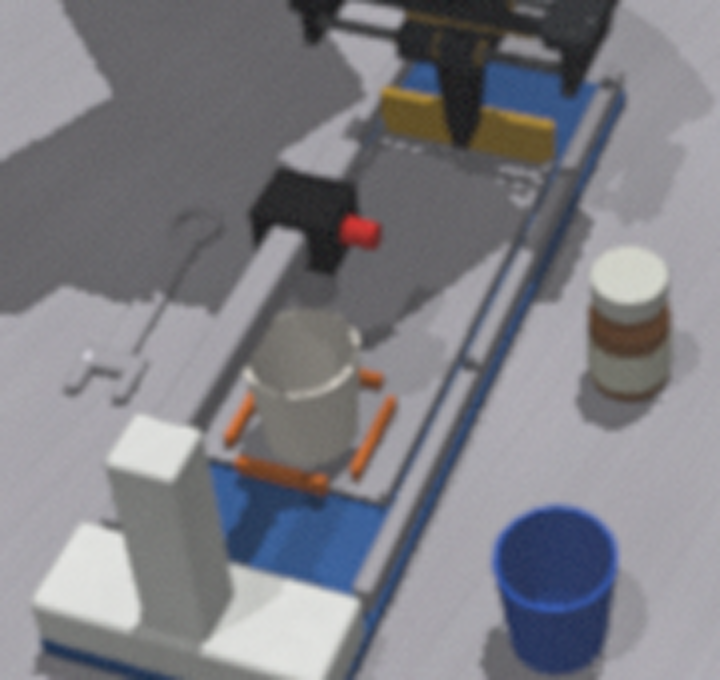

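```bash
cat > st.py <<'E'
from h import *
p=np.load('p.npy');a=p[2]
def st(e): return np.array([(e[0]-p[0])*np.cos(a)+(e[1]-p[1])*np.sin(a),-(e[0]-p[0])*np.sin(a)+(e[1]-p[1])*np.cos(a)]).round(1)
E
python3 - <<'E'
from st import *
s=load('s6.png')
S=lambda x,y:(160+(x+.5)/4-.5,230+(y+.5)/4-.5)
print('jar',st(ray(s,*S(303,352),79)),'jar0',st(ray(s,*S(264,424),79)))
crop('s6.png',210,260,270,320,11,'s6j.png')
print('spout0',st(ray(s,215+335/14,265+545/14,97)))
E
```

```text
jar [176.4  -1.2] jar0 [ 2.24e+02 -1.00e-01]
spout0 [155.   -1.1]
```

View pics/s6j.png

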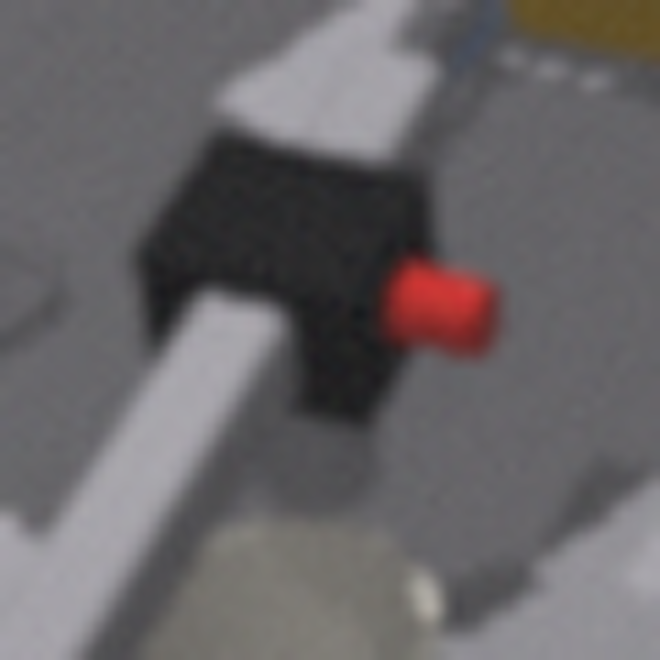

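Run:
```python
from st import *
from scipy.optimize import least_squares
from fit import W
s=load('scene0.png');t=load('top0.png')
C=lambda x,y:(215+(x+.5)/14-.5,265+(y+.5)/14-.5); D=lambda x,y:(415+(x+.5)/14-.5,165+(y+.5)/14-.5)
for n,c,z,u in(('s FL',s,165,C(207,98)),('s FR',s,165,C(468,152)),('s NL',s,165,C(110,250)),('t +18+22',t,165,D(362,152)),('t +18-22',t,165,D(405,335)),('t -18-22',t,165,D(232,378)),('t-18+22',t,165,D(190,190))):print(n,st(ray(c,*u,z)))
for d in(148,152,156,160):
    e=np.array([proj(s,W(p,(d+11*np.cos(q),11*np.sin(q),97))) for q in np.linspace(0,6.3,60)]);e=(e-[215,265])*14
    print(d,'bottom',e[:,1].max().round(),'right',e[:,0].max().round(),'ctr',e.mean(0).round())
```

```text
s FL [137.3 -22.6]
s FR [136.8  17.4]
s NL [169.2 -22.4]
t +18+22 [168.3  18.7]
t +18-22 [167.4 -19.3]
t -18-22 [131.1 -19.5]
t-18+22 [132.4  19.4]
148 bottom 569.0 right 437.0 ctr [361. 514.]
152 bottom 589.0 right 426.0 ctr [350. 534.]
156 bottom 608.0 right 415.0 ctr [338. 553.]
160 bottom 628.0 right 404.0 ctr [327. 573.]
```

Request:
arm_command([
  [[1, -0.008, 0.04, 0, 0], [1, -0.008, 0.04, 0, 0], [1, -0.008, 0.04, 0, 0], [1, -0.006, 0.03, 0, 0], [1, -0.002, 0.01, 0, 0]],
])

```text
t: 6.77
eef_pos: [580.5, -62.6, 12.0]
tcp_rot: [3.139, 0.004, 1.772]
ft_force: [-0.6, -2.5, -2.2]
opening: 0.003
```

Request:
arm_command([
  [[1, -0.006, 0.03, 0, 0], [1, -0.004, 0.02, 0, 0], [1, 0, 0, 0, 0]],
])

```text
t: 7.02
eef_pos: [579.3, -56.7, 12.0]
tcp_rot: [3.139, 0.004, 1.772]
ft_force: [0.1, -2.5, -0.8]
opening: -0.001
```

Run:
```python
from st import *
s=env.state();print(st(s['eef_pos']),s['ft_force'])
snap('top','t7.png');crop('t7.png',415,165,470,205,14,'t7c.png')
c=snap('scene','s7.png');crop('s7.png',205,250,275,320,10,'s7c.png')
```

```text
[-60.5   4. ] [ 0.09823103 -2.48637547 -0.75411194]
```

View pics/t7c.png

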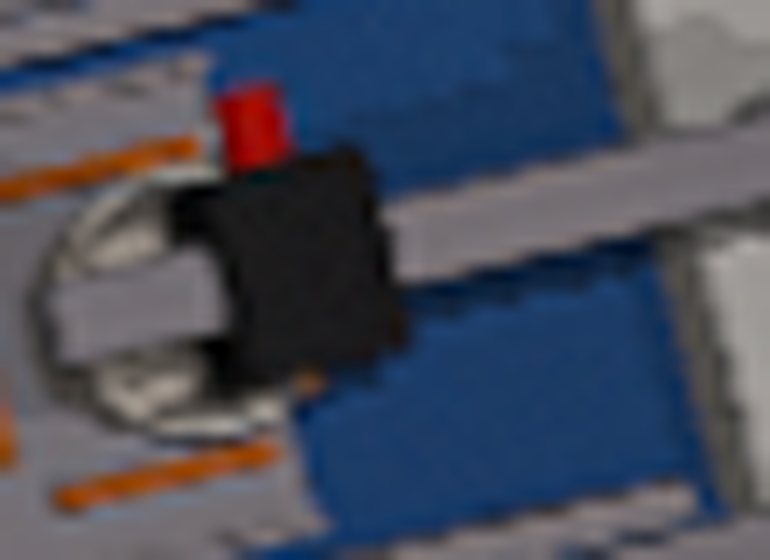

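View pics/s7c.png

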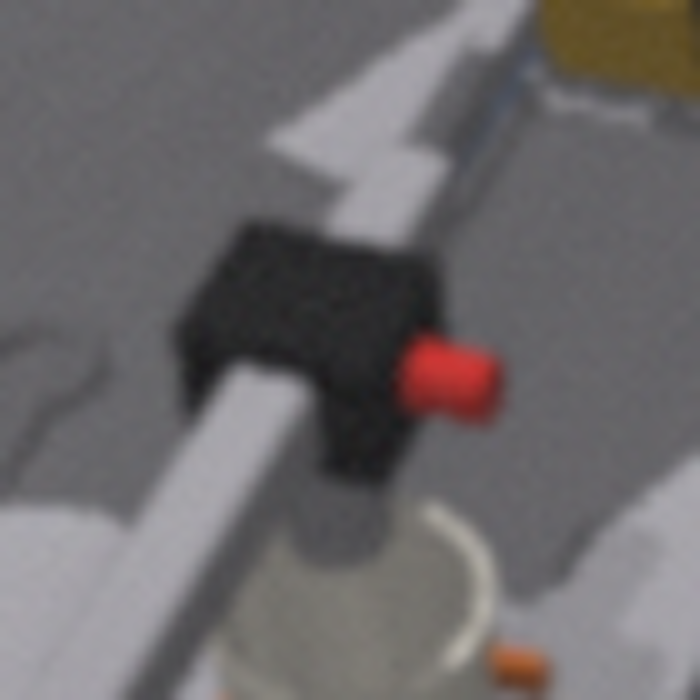

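Run:
```python
from st import *
from fit import W
s=load('s7.png');t=load('t7.png')
q=np.linspace(0,6.28,80)
R=lambda d,r,z,y=0:[W(p,(d+r*np.cos(k),y+r*np.sin(k),z)) for k in q]
for d in(144,148,152,156,160):
    e=(np.array([proj(t,X) for X in R(d,30,79)])-[415,165])*14
    f=(np.array([proj(s,X) for X in R(d,30,79)])-[205,250])*10
    print(d,'top: left',e[:,0].min().round(),'topmost',e[e[:,1].argmin()].round(),'low',e[e[:,1].argmax()].round(),'scene: right',f[f[:,0].argmax()].round(),'top',f[f[:,1].argmin()].round())
i=cv2.resize(cv2.imread('pics/s7.png')[240:340,205:285],None,fx=6,fy=6,interpolation=cv2.INTER_CUBIC)
for d,col in((148,(0,0,255)),(154,(0,255,0))):
    for r,z in((30,79),(11,97)):
        f=(np.array([proj(s,X) for X in R(d,r,z)])-[205,240]+.5)*6
        cv2.polylines(i,[f.astype(int)],True,col,1)
cv2.imwrite('pics/s7o.png',i)
i=cv2.resize(cv2.imread('pics/t7.png')[165:205,405:470],None,fx=12,fy=12,interpolation=cv2.INTER_CUBIC)
for d,col in((148,(0,0,255)),(154,(0,255,0))):
    f=(np.array([proj(t,X) for X in R(d,30,79)])-[405,165]+.5)*12
    cv2.polylines(i,[f.astype(int)],True,col,1)
cv2.imwrite('pics/t7o.png',i)
```

```text
144 top: left 9.0 topmost [143. 163.] low [146. 439.] scene: right [520. 550.] top [395. 458.]
148 top: left 27.0 topmost [161. 159.] low [164. 435.] scene: right [512. 564.] top [387. 471.]
152 top: left 45.0 topmost [178. 155.] low [182. 431.] scene: right [505. 578.] top [379. 484.]
156 top: left 63.0 topmost [196. 151.] low [200. 426.] scene: right [497. 592.] top [371. 498.]
160 top: left 81.0 topmost [214. 146.] low [218. 422.] scene: right [490. 606.] top [364. 511.]
```

View pics/s7o.png

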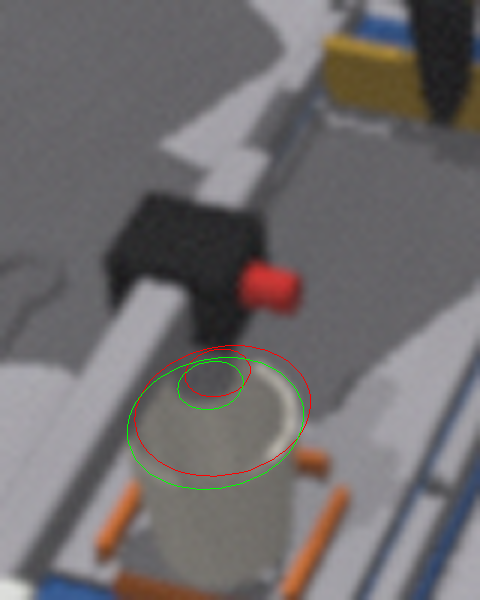

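View pics/t7o.png

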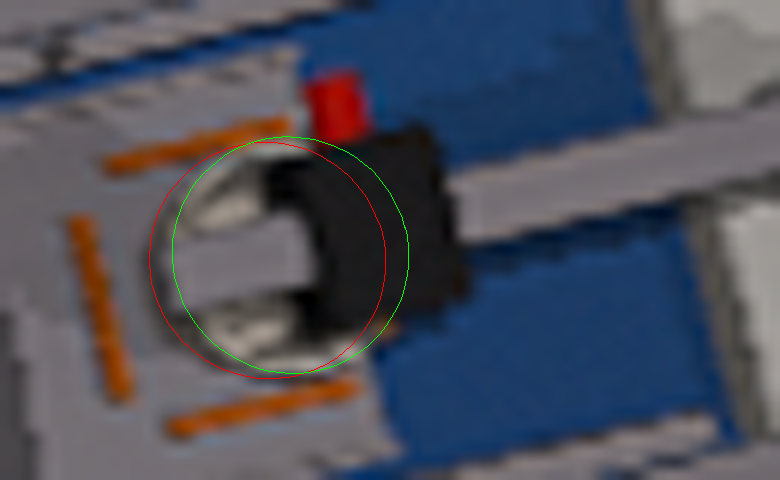

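Request:
arm_command([
  [[1, -0.004, 0.02, 0, 0], [1, 0, 0, 0, 0], [1, 0.01, -0.05, 0, 0], [1, 0.02, -0.08, 0, 0], [1, 0, -0.02, 0, 0], [1, 0, 0, 0.15, 0], [1, 0, 0, 0.3, 0], [1, 0, 0, 0.3, 0], [1, 0, 0, 0.3, 0], [1, 0, 0, 0.1, 0], [1, 0, 0, 0, 0]],
])

```text
t: 8.03
eef_pos: [581.3, -73.4, 130.8]
tcp_rot: [3.141, 0.002, 1.768]
ft_force: [0.2, 0.4, -0.5]
opening: 0.005
```

Run:
```python
from st import *
s=env.state();print(s['t'],s['eef_pos'],st(s['eef_pos']),s['ft_force'])
snap('top','t8.png');crop('t8.png',320,140,500,240,4.4,'t8c.png')
c=snap('scene','s8.png');crop('s8.png',205,250,275,320,10,'s8c.png')
```

```text
8.0333 [581.3493881  -73.39642867 130.75025042] [-43.7   2.5] [ 0.23768034  0.43853762 -0.52696434]
```

View pics/t8c.png

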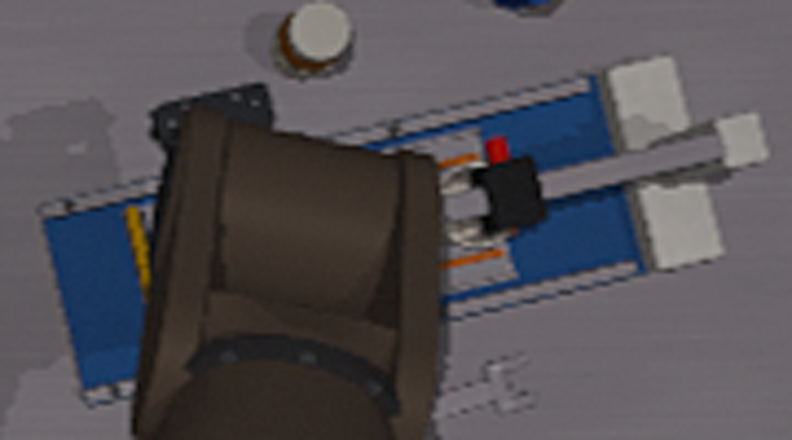

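View pics/s8c.png

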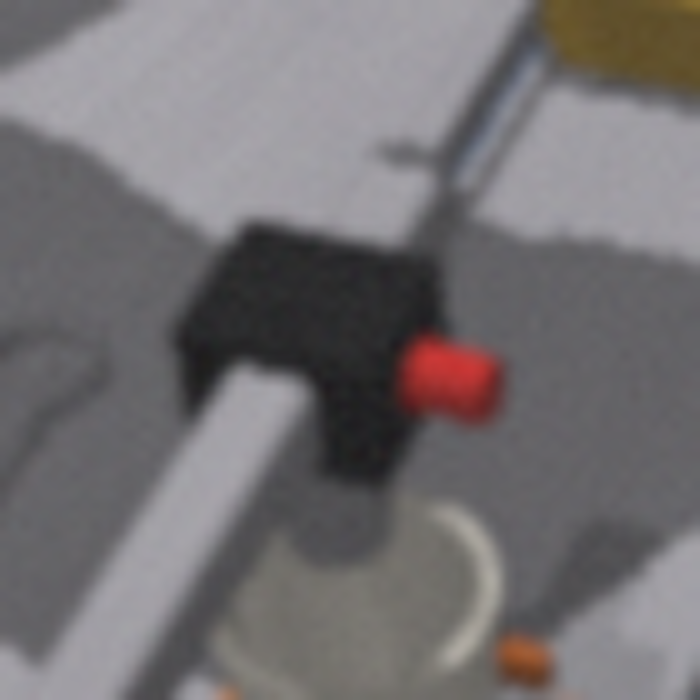

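View pics/s8.png

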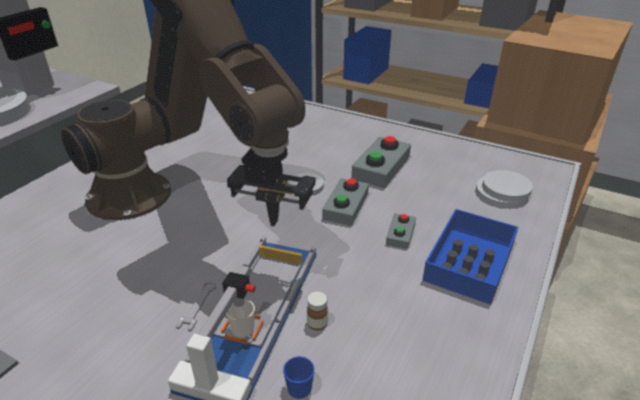

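Run:
```python
from st import *
s=load('scene0.png');t=load('top0.png')
ut=(130+613.5/4.4-.5,120+327/4.4-.5);us=(310+318.5/10-.5,165+326.5/10-.5)
rt=(130+486.5/4.4-.5,120+350/4.4-.5);rs=(310+414.5/10-.5,165+160/10-.5)
for z in(46,50,54,58,62):print(z,'G',ray(t,*ut,z)[:2].round(1),ray(s,*us,z)[:2].round(1),'R',ray(t,*rt,z)[:2].round(1),ray(s,*rs,z)[:2].round(1))
crop('top0.png',225,175,290,220,12,'bt12.png')
```

```text
46 G [610.5 220.8] [596.8 239.2] R [596.6 310.2] [582.4 330.5]
50 G [610.2 220.3] [599.3 234. ] R [596.3 309.5] [585.  324.9]
54 G [609.9 219.9] [601.8 228.8] R [596.1 308.8] [587.6 319.2]
58 G [609.6 219.5] [604.4 223.6] R [595.8 308.1] [590.2 313.5]
62 G [609.3 219.1] [606.9 218.3] R [595.5 307.5] [592.8 307.8]
```

View pics/bt12.png

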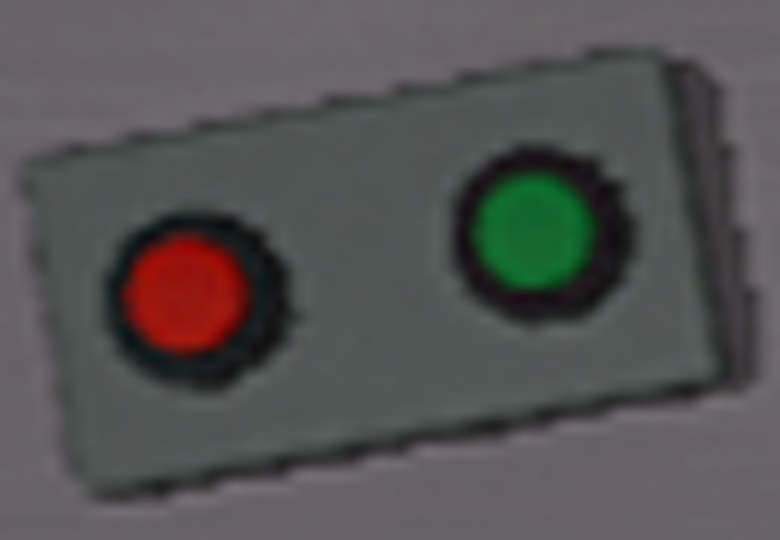

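Of the three green buttons, (191,197) has a 116 mm red–green spacing, (269,195) about 90 mm and (278,136) about 58 mm. So the middle panel at (269,195) is the one that fits. Its top is at about (608,220,61).

Request:
arm_command([
  [[1, 0.02, 0.15, 0, 0], [1, 0.03, 0.3, 0, 0], [1, 0.03, 0.3, 0, 0], [1, 0.03, 0.3, 0, 0], [1, 0.03, 0.3, 0, 0], [1, 0.03, 0.3, 0, 0], [1, 0.03, 0.3, 0, 0], [1, 0.03, 0.3, 0, 0], [1, 0.02, 0.2, 0, 0], [1, 0, 0.1, 0, 0], [1, 0, 0, 0, 0], [1, 0, 0, 0, 0]],
])

```text
t: 9.13
eef_pos: [598.5, 190.0, 108.5]
tcp_rot: [-3.113, -0.003, 1.763]
ft_force: [-0.7, -0.5, 0.0]
opening: 0.004
```

Request:
arm_command([
  [[1, 0.05, 0.15, -0.1, 0], [1, 0.04, 0.12, -0.1, 0], [1, 0.0, 0.02, -0.1, 0], [1, 0, 0, 0, 0], [1, 0, 0, 0, 0]],
])

```text
t: 9.55
eef_pos: [607.4, 214.4, 74.7]
tcp_rot: [-3.109, -0.002, 1.759]
ft_force: [-0.0, -0.7, -0.2]
opening: 0.005
```

Run:
```python
from st import *
s=env.state();print(s['t'],s['eef_pos'],s['tcp_rot'],s['ft_force'])
c=snap('scene','s9.png');crop('s9.png',300,140,400,230,7,'s9c.png');print((np.array(proj(c,s['eef_pos']))-[300,140])*7,(np.array(proj(c,s['eef_pos']+[0,0,20]))-[300,140])*7)
wsnap('w9.png')
```

```text
9.55 [607.43205066 214.41791979  74.6689829 ] [-3.10949056e+00 -2.07322870e-03  1.75915890e+00] [-0.04767542 -0.74427617 -0.16087441]
[286.97120308 378.84875615] [288.22280044 336.35411032]
```

View pics/s9c.png

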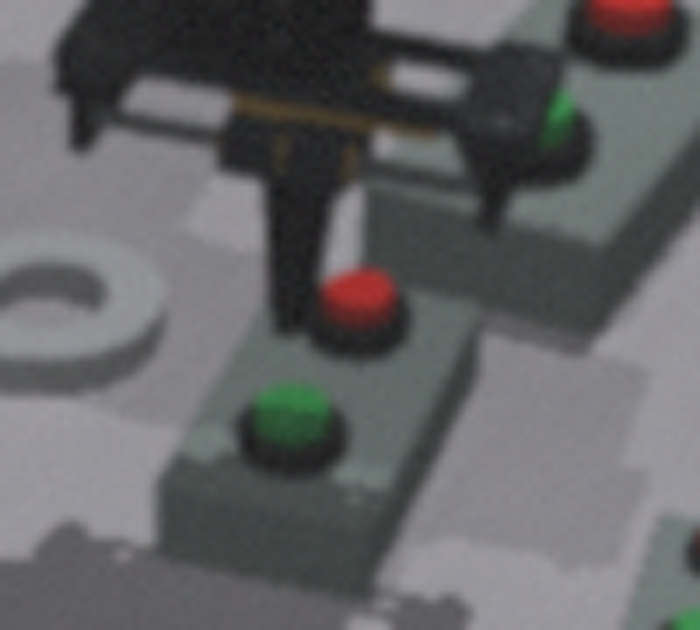

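View pics/w9.png

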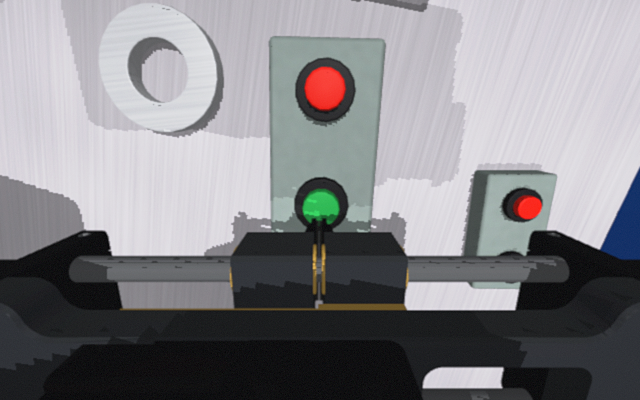

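Request:
arm_command([
  [[1, 0.01, 0.04, -0.1, 0], [1, 0, 0.01, -0.08, 0], [1, 0, 0, -0.03, 0], [1, 0, 0, 0, 0]],
])

```text
t: 9.98
eef_pos: [609.0, 218.7, 53.4]
tcp_rot: [-3.112, -0.002, 1.758]
ft_force: [-0.0, 0.3, -0.6]
opening: 0.002
```

Run:
```python
from st import *
s=env.state();print(s['t'],s['eef_pos'],s['tcp_rot'],s['ft_force'])
c=snap('scene','s10.png');crop('s10.png',300,140,400,230,7,'s10c.png');print((np.array(proj(c,s['eef_pos']+[0,0,20]))-[300,140])*7)
```

```text
9.9833 [609.04317119 218.68454941  53.39850189] [-3.11197165e+00 -2.15767555e-03  1.75766706e+00] [-0.02971667  0.34590866 -0.63301656]
[295.45324642 377.27259861]
```

View pics/s10c.png

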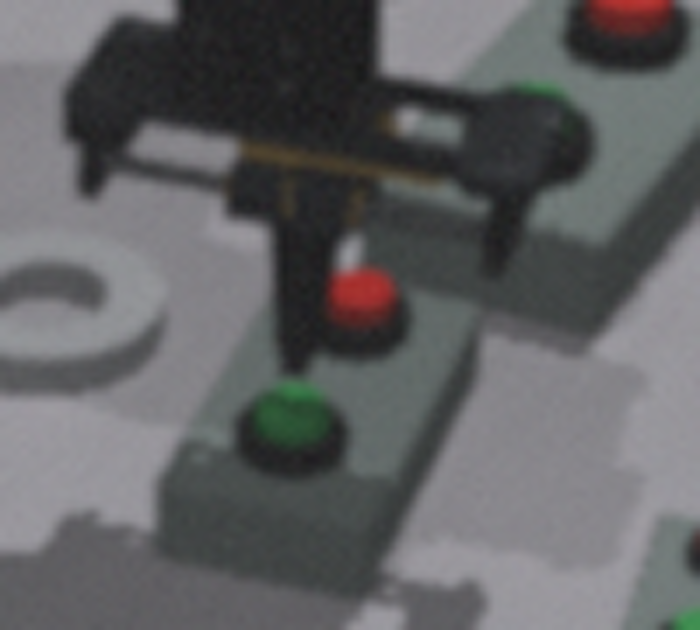

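Tip at (296,370), heading for the green top at (291,405). I'll go down in small steps.

Request:
arm_command([
  [[1, 0, 0, -0.05, 0], [1, 0, 0, -0.04, 0], [1, 0, 0, 0, 0]],
])

```text
t: 10.28
eef_pos: [609.2, 218.7, 44.2]
tcp_rot: [-3.113, -0.002, 1.758]
ft_force: [-0.3, 0.3, 0.1]
opening: 0.005
```

Request:
arm_command([
  [[1, 0, 0, -0.04, 0], [1, 0, 0, 0, 0]],
])

```text
t: 10.45
eef_pos: [609.2, 218.7, 39.7]
tcp_rot: [-3.113, -0.002, 1.758]
ft_force: [-0.2, -0.0, 0.4]
opening: 0.005
```

Request:
arm_command([
  [[1, 0, 0, -0.03, 0], [1, 0, 0, 0, 0]],
])

```text
t: 10.62
eef_pos: [609.3, 218.7, 36.5]
tcp_rot: [-3.113, -0.002, 1.758]
ft_force: [-0.4, 0.0, -0.2]
opening: 0.004
```

Run:
```python
from st import *
s=env.state();print(s['t'],s['eef_pos'],s['ft_force'])
c=snap('scene','s11.png');crop('s11.png',310,165,380,230,10,'s11c.png');print((np.array(proj(c,s['eef_pos']+[0,0,20]))-[310,165])*10)
```

```text
10.6167 [609.31723374 218.73260776  36.51182649] [-0.35193627  0.0118409  -0.24385121]
[321.46627915 339.48830459]
```

View pics/s11c.png

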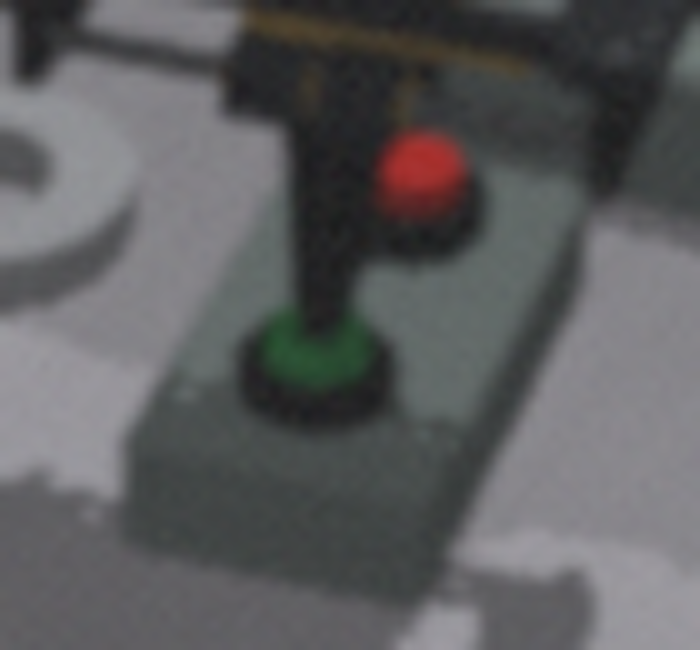

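Request:
arm_command([
  [[1, 0, 0, -0.03, 0], [1, 0, 0, 0, 0]],
])

```text
t: 10.83
eef_pos: [609.7, 218.9, 33.9]
tcp_rot: [-3.114, -0.002, 1.758]
ft_force: [0.7, 0.4, -0.7]
opening: 0.006
```

Request:
arm_command([
  [[1, 0, 0, -0.03, 0], [1, 0, 0, 0, 0]],
])

```text
t: 11.0
eef_pos: [610.1, 218.9, 31.1]
tcp_rot: [-3.115, -0.002, 1.758]
ft_force: [-1.8, -0.3, 3.1]
opening: 0.005
```

Request:
arm_command([
  [[1, 0, 0, -0.03, 0], [1, 0, 0, 0, 0]],
])

```text
t: 11.17
eef_pos: [610.2, 218.9, 28.4]
tcp_rot: [-3.115, -0.002, 1.758]
ft_force: [-1.2, -0.1, 4.5]
opening: 0.001
```

Request:
arm_command([
  [[1, 0, 0, -0.025, 0], [1, 0, 0, 0, 0]],
])

```text
t: 11.33
eef_pos: [610.3, 219.0, 27.9]
tcp_rot: [-3.116, -0.002, 1.758]
ft_force: [-3.2, -1.0, 4.4]
opening: 0.004
```

Request:
arm_command([
  [[1, 0, 0, -0.05, 0], [1, 0, 0, -0.05, 0], [1, 0, 0, -0.05, 0]],
])

```text
t: 11.58
eef_pos: [610.9, 219.1, 26.8]
tcp_rot: [-3.121, -0.002, 1.759]
ft_force: [-18.6, -5.6, 50.4]
opening: 0.006
```

Run:
```python
from st import *
s=env.state();print(s['t'],s['eef_pos'],s['ft_force'])
c=snap('scene','s12.png');crop('s12.png',310,165,380,230,10,'s12c.png')
```

```text
11.5833 [610.87217086 219.14362597  26.7604174 ] [-18.5974951   -5.55214076  50.42219095]
```

View pics/s12c.png

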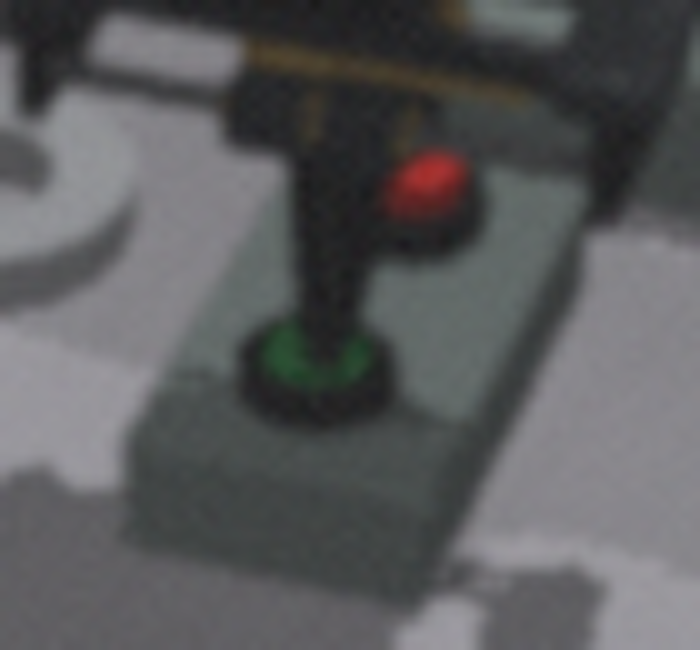

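The button is bottomed: its top moved down in the picture and the force climbed sharply to about 50 N. Releasing now.

Request:
arm_command([
  [[1, 0, 0, 0.1, 0], [1, 0, 0, 0.25, 0], [1, 0, 0, 0.3, 0], [1, 0, 0, 0.3, 0], [1, 0, 0, 0.2, 0], [1, 0, 0, 0, 0], [1, 0, 0, 0, 0], [1, 0, 0, 0, 0]],
])

```text
t: 12.3
eef_pos: [609.8, 218.9, 149.1]
tcp_rot: [-3.124, -0.002, 1.759]
ft_force: [0.4, -0.0, 0.1]
opening: 0.006
```

Run:
```python
from st import *
from fit import W
s=env.state();print(s['t'],s['eef_pos'],s['ft_force'])
c=snap('scene','s13.png');crop('s13.png',310,165,380,230,9,'s13b.png')
i=cv2.resize(c['frame'][240:340,205:285,::-1],None,fx=6,fy=6,interpolation=cv2.INTER_CUBIC)
q=np.linspace(0,6.28,80)
for d,r,z,col in((151,30,79,(0,255,0)),(151,11,97,(0,0,255))):
    f=(np.array([proj(c,W(p,(d+r*np.cos(k),r*np.sin(k),z))) for k in q])-[205,240]+.5)*6
    cv2.polylines(i,[f.astype(int)],True,col,1)
cv2.imwrite('pics/s13o.png',i)
t=snap('top','t13.png');crop('t13.png',320,130,500,240,4.4,'t13c.png')
```

```text
12.3 [609.80029388 218.85283787 149.14215339] [ 0.39539908 -0.04139093  0.13472084]
```

View pics/s13b.png

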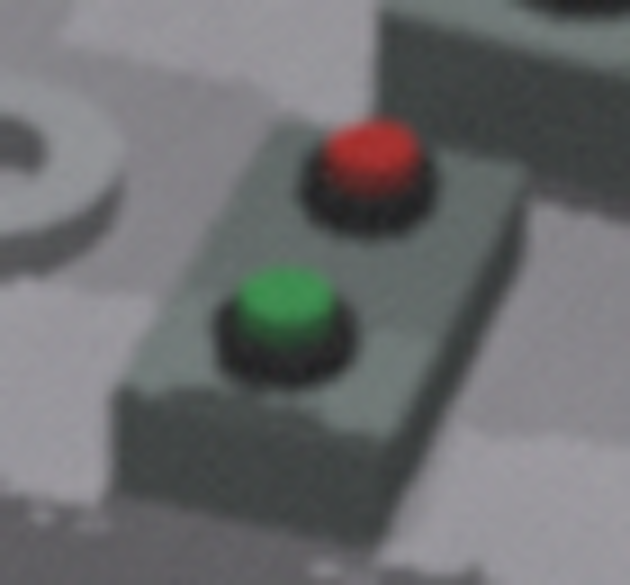

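View pics/s13o.png

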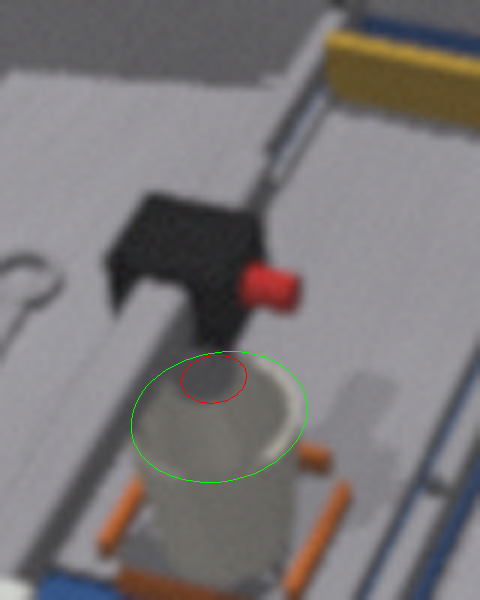

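View pics/t13c.png

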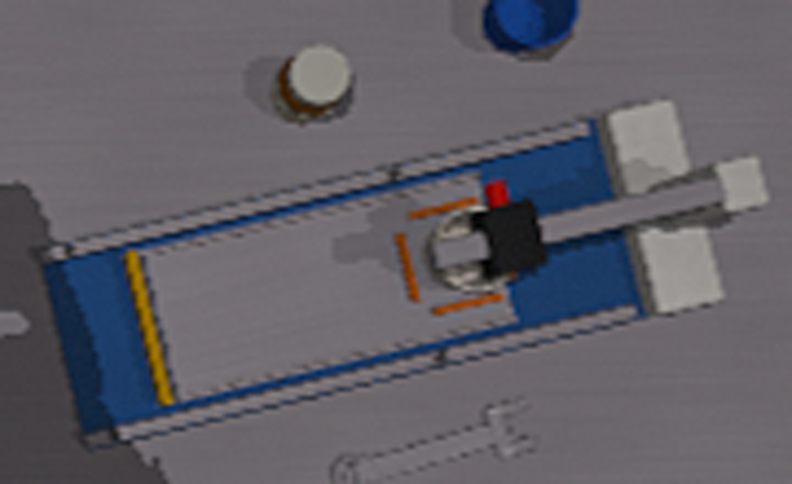

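```bash
python3 -c "
from cell import env
print(env.job_done())"
```

```text
the job is handed in; nothing more can be done
None
```

I drew the tray out about 73 mm by its lip with the closed fingertips and backed off. I then pressed the middle-sized green button to its stop and let it spring back, and handed the job in at about 12.4 s. No verdict was reported.

**Last checks:**
- **Jar and spout:** the jar stands upright in its holder. Its centre measures about 152 mm along the station and the spout's about 150–151 mm. The separate spout readings spread from 150 to 156 mm, so the offset is a few mm against the 12 mm allowed.
- **Buttons:** both are up. The red one was not pressed.
- **Other items:** the bottle and wrench show no movement in the top view, and the ring looks unmoved in the scene view.
- **Contact:** the arm stands about 90 mm above the button panel and feels under 0.5 N.

**What went wrong or disagreed:**
- **First pass missed the lip:** the closed fingertips sit about 20 mm higher than the reported TCP. The first draw went over the lip without touching it, and I repeated it lower; the readings I took during the draw were about 3.5 N.
- **Hard press:** I overshot at the button's stop. The wrist read about 54 N in total, under its 120 N limit.

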